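# Load the orbital shaker, wind its run timer and start it

### The arm

A 7-joint arm with a two-finger parallel gripper is mounted at the origin on the work surface. World frame = base frame: x ahead of the robot, y to its left, z up, the work surface at z = 0. Lengths are in m, angles in rad, forces in N, time in s.
With the tool pointing down it reaches from about 0.4 to 0.9 m from the base axis. Payload 5.6 kg.
Tool frame: the origin (TCP) lies midway between the tips of the shut fingers; the grasp point (between the pads) lies 19 mm behind it; y points along the fingers, z is the direction in which the jaws open and shut, and the axes are right-handed (so a half turn about y gives the same grasp; the last joint's range is limited). The gripper opens to 92 mm and grips with 3 to 60 N. Pads are 20 mm wide; open, the fingers measure 128 mm over their backs; the gripper's body (75 mm by 189 mm) begins 69 mm behind the grasp point.
Start: joints at [1.296, 0.468, -0.012, 1.603, 0.006, 1.071, -0.056], TCP at [0.149, -0.633, 0.215] pointing down, gripper open.
Joint ranges: [-2.53, 2.53], [-0.31, 2.02], [-1.57, 1.55], [0.28, 2.44], [-1.29, 4.43], [0.15, 1.84], [-2.92, 2.92]. Speed limits (rad/s): [2.57, 2.57, 3.14, 3.14, 3.14, 3.14, 3.14].

### API

Orientations are given as a 3x3 rotation matrix whose columns are the frame's x, y, z axes.
In Python, from station import env, effector, solver, viewer, workorder, search_frame, tip_of gives the robot as it stands. Calls block until the motion is done:
- env.reach(position, orientation): joint-space move of the TCP to a pose.
- env.movel(position, frame=None, rate=0.15): straight line of the TCP; frame=None keeps the orientation; rate is the mean speed in m/s.
- env.goto_joints(angles): joint-space move.
- effector.release() and effector.grasp(squeeze=None): open the fingers fully, or close them until they stop; squeeze is the grip in N (None keeps the last).
- env.pause(seconds).
- solver.inverse_kinematics(position, orientation): joint angles nearest the present ones, or None.
- env.sense(): the state.
- viewer.read_camera(name): name is "scene" or "side" or "wrist"; returns (picture, depth): 400x640x3 uint8, red, green, blue; 400x640 float32, m along the optical axis (not along the pixel's ray), 0 where there is no reading.
- viewer.camera_info(name): a dict with "intrinsics" (3x3 intrinsics, pixels), "eye" and "rotation" of the camera in the world; the wrist camera has in their place "T_tool_cam" (4x4, takes a point from camera to tool coordinates, whose origin is the TCP and whose axes are the tool frame's). Camera axes: x right, y up, looking along -z (the intrinsics and any distortion apply to the point x, -y, -z); pixel columns grow to the right and rows downward; lengths in m; the calibration is good to about 2 mm. A picture is of the moment at which its call begins: read the wrist's pose just before it. camera_info takes no time and is no camera call.
A pose or a line that the arm cannot do raises env.PlanningError and nothing moves.
- workorder.finish_job(): hands the job in, once; it reports no verdict.
Trained networks look in the newest picture that a camera, given by its name, has taken for a name from the list of things; names that differ only in an ending like _2 or _b are one class to them, and where a whole thing is asked for, a point or a joint stands for the part that bears it (a point fixed in the world has none). Each returns a list of dicts, best first, with "score" (0 to 1); they miss things now and then, are a little off and sometimes report something else, mostly with a low value. They report only what shows in the picture. A call takes as long as a camera call. They do not tell look-alikes from the thing itself.
- search_frame(camera, name): "at" ([x, y, z] in m, in world coordinates, good to about 4 mm: the middle of the surface that is visible of it).
- tip_of(camera, name): "at" ([x, y, z] in m, in world coordinates, good to about 4 mm: a listed point, or the origin of a listed thing).
The state is a dict: "t": time; "joint_positions": joint angles; "joint_velocities": joint speeds; "tau": joint torques, N m; "ee_pos": TCP position; "tcp_rot": TCP orientation; "wrist_force": force on the tool from outside, world axes, zero at the start; "moment": the same for the moment, N m; "gripper_width": finger opening in m.
Only numpy, scipy, OpenCV 4.12 (cv2) and the standard library are available. Lean on these libraries where they do the work, as an engineer would, in place of code of your own. Each camera call takes 0.05 s, during which the arm holds its last target. There are 200 camera calls.

### The job

Get the shaker going for a full-length run: take the jar carrier off its hook by lifting and tilting it over the upturned tip without wrenching it, stand it flat on the shaker's platform inside the rim, and put every small specimen jar upright in it, one to a compartment, setting things down gently rather than dropping them. Wind the timer key clockwise, turn by turn, until it is fully wound at its stop; only when the jars are in and the timer is wound, press the start plunger down to its stop and let it come back up. Leave the other bench things where they are.

Things in the scene. Friction and masses are not known exactly. Their poses are not given: they have to be found in the camera images.
- carrier: Grey plastic jar carrier, 0.3 kg: square tray 139 x 139 mm, floor 4 mm thick; outer walls and the cross of dividers 3 mm thick, 14 mm high, make four compartments 65 x 65 mm (centres at x, y = +-34 mm; aim jars at +-36). A flat handle rises from the middle, top at z = 84 mm (see carrier_eye). Origin: centre of the underside, z up. It starts hanging upright on the hook, which runs along its x axis.
- carrier_eye (a point): Centre of the eye in the carrier's handle, 49 mm above its underside. The handle is 44 mm wide (along y), 10 mm thick (along x); below the eye it is solid, the eye is 26 mm wide by 30 mm high, above it is a solid top bar 20 mm high (grip it across the 44 mm width, so that the fingers clear the hook). While hanging, the top bar rests on the hook and this point is 11 mm below the hook bar's centre line.
- stand: Fixed steel hanger stand: base plate 140 x 140 x 12 mm, upright rod 12 mm thick at its centre, bent at 190 mm height into a level hook bar 8 mm thick that runs 110 mm towards the stand's own -x. Origin on the bench under the rod. Nothing of it is higher than the hook tip.
- hook_bend (a point): On the hook's centre line where the level bar ends and the barb turns up: 110 mm from the rod, 190 mm high. The carrier starts with its eye 16 to 26 mm back from here towards the rod.
- hook_tip (a point): Centre of the 11 mm ball that ends the upturned barb (8 mm thick): 11 mm further out and 28 mm higher than hook_bend. The eye cannot pass it while the carrier is level: raise the carrier 11 mm to bring the bar to the middle of the eye, tilt it about 35 degrees with the handle top leaning towards the rod, draw the eye out along the bar, then up along the barb to 16 mm past the ball, then straight out (higher, and the tray fouls the bar).
- platform (a point): Centre of the shaker platform's top, 95.5 mm above the bench; x away from the shaker's front, y to its left, z up. Platform 170 x 170 mm inside a rim 4 mm thick, 8 mm high; the carrier stands in it with sides parallel, any way round. Fixed shaker: white box 200 mm (x) by 295 mm (y), top deck 80 mm high, platform on its left part, controls on the right part of the deck.
- key (a joint): Winding angle of the shaker's clockwork run timer, rad: grows clockwise seen from above, from 0 (run down) to its stop at 5.2 (fully wound). It starts at 0 to 0.9. Turning takes 0.1 to 0.2 N m, more as the spring tightens; the key stays where it is let go.
- key_grip (a point): Middle of the wing of the timer's winding key: an upright steel bar 48 mm long (along this point's x), 10 mm thick (along y), 24 mm high, its centre 45 mm above the deck, on a 12 mm stem; it turns about the vertical through this point. At joint value 0 this x is along the shaker's x. The platform rim begins 58 mm from the axis; the plunger is 107 mm from it, towards the shaker's front.
- plunger (a joint): Travel of the start plunger, m: 0 up, 0.010 pressed down to its stop. A spring pushes it back: 3 N at the top, 6 N at the stop.
- plunger_top (a point): Centre of the top face of the start plunger's round black head (26 mm diameter, 8 mm thick), 28 mm above the deck when up; it is pressed straight down.
- jar1: Small specimen jar, clear plastic with a white screw cap of the same width: cylinder 40 mm in diameter and 50 mm high, 60 g; up to four such jars (jar1 to jar4) stand on the bench to the right of the shaker, and from two to four are present. Origin at the centre of the underside, z up.
- jar2: Small specimen jar, clear plastic with a white screw cap of the same width: cylinder 40 mm in diameter and 50 mm high, 60 g; up to four such jars (jar1 to jar4) stand on the bench to the right of the shaker, and from two to four are present. Origin at the centre of the underside, z up.
- jar3: Small specimen jar, clear plastic with a white screw cap of the same width: cylinder 40 mm in diameter and 50 mm high, 60 g; up to four such jars (jar1 to jar4) stand on the bench to the right of the shaker, and from two to four are present. Origin at the centre of the underside, z up.
- jar4: Small specimen jar, clear plastic with a white screw cap of the same width: cylinder 40 mm in diameter and 50 mm high, 60 g; up to four such jars (jar1 to jar4) stand on the bench to the right of the shaker, and from two to four are present. Origin at the centre of the underside, z up.
- big_pot: Bystander: large specimen pot, 72 mm diameter, 62 mm high, same make as the jars but too big for the carrier. Origin at the centre of the underside.
- amber_bottle: Bystander: small amber bottle, 52 mm diameter, 82 mm high. Origin at the centre of the underside.
- beaker: Bystander: glass beaker, 68 mm diameter, 85 mm high. Origin at the centre of the underside.
- dishes: Bystander: stack of three culture dishes, 90 mm diameter, 43 mm high. Origin at the centre of the underside.
- spatula: Bystander: narrow steel lab spatula, 190 x 11 x 5 mm, lying on the bench behind the stand. Origin at its middle underneath.
Mind the look-alikes: they are no part of the job. What is shaped like the jar1 but turquoise is not meant.

How it is judged:
On the way, in this order (a step that is already met when the one before it is completed fails the run):
1. the carrier stands on the platform, every jar stands in it and the timer is fully wound (horizontal distance between carrier and platform below 0.025 m and z of carrier in the frame of platform between -0.004 and 0.004 m and angle between carrier's own z axis and vertical below 0.06 rad and x of jar1 in the frame of carrier between -0.06 and 0.06 m and y of jar1 in the frame of carrier between -0.06 and 0.06 m and z of jar1 in the frame of carrier between 0 and 0.009 m and angle between each of jar1, jar2, jar3, jar4's own z axis and vertical below 0.12 rad and x of jar2 in the frame of carrier between -0.06 and 0.06 m and y of jar2 in the frame of carrier between -0.06 and 0.06 m and z of jar2 in the frame of carrier between 0 and 0.009 m and x of jar3 in the frame of carrier between -0.06 and 0.06 m and y of jar3 in the frame of carrier between -0.06 and 0.06 m and z of jar3 in the frame of carrier between 0 and 0.009 m and x of jar4 in the frame of carrier between -0.06 and 0.06 m and y of jar4 in the frame of carrier between -0.06 and 0.06 m and z of jar4 in the frame of carrier between 0 and 0.009 m and value of joint key above 5 rad), for 0.2 s.
2. the start plunger is pressed down to its stop (all of step 1 and value of joint plunger above 0.009 m), for 0.05 s.
At the end, for the whole second after the job is handed in: The carrier stands level on the platform inside the rim (within 25 mm of its centre), every jar present stands upright on the carrier's floor, the key is wound to 5.0 rad or more, the plunger has been pressed to at least 9 mm after all that and is up again, and everything is at rest (all of step 1 and linear speed of each of carrier, jar1, jar2, jar3, jar4 below 0.02 m/s and value of joint plunger below 0.002 m); the robot touches nothing.
It fails at once if the carrier is wrenched against the hook (over 30 N) (contact force between carrier and stand above 30 N).
It fails at once if a jar or the carrier is dropped (falls free at over 1.1 m/s) ((linear speed of jar1 above 1.1 m/s and contact force between the fingers and jar1 below 0.2 N) or (linear speed of jar2 above 1.1 m/s and contact force between the fingers and jar2 below 0.2 N) or (linear speed of jar3 above 1.1 m/s and contact force between the fingers and jar3 below 0.2 N) or (linear speed of jar4 above 1.1 m/s and contact force between the fingers and jar4 below 0.2 N) or (linear speed of carrier above 1.1 m/s and contact force between the fingers and carrier below 0.2 N)).
It fails at once if a bystander is moved by more than 40 mm (distance of any of big_pot, amber_bottle, beaker, dishes, spatula from where it was at the start of the episode above 0.04 m).
Of jar1, jar2, jar3, jar4 only 2 to 4 are there at a start; the rules pass over those that are not, and their reading is None.
At some moment in a run one of jar1, jar2, jar3, jar4 may be knocked a few centimetres aside while the robot is not near it.
It also fails if it takes over 210 s, if anything falls off the work surface, if the arm or the gripper's body presses on something with over 40 N, if the wrist force passes 120 N, or if a joint passes its speed limit or range.

## Working session

There is one attempt and no reset: what is moved stays moved. The work goes in short steps, each a Python script; the robot and the scene stay as the last script left them, time stands still between calls to the robot, and variables do not carry over. Pictures are saved under pics/ and viewed, about 12 in all and at most 16, crops included, and the job is handed in when it is done.

```bash
ls; mkdir -p pics; python3 - <<'E'
from station import *
import cv2,numpy as np
ims=[]
for c in("scene","side"):
    p,d=viewer.read_camera(c); cv2.imwrite(f"pics/{c}0.png",p[:,:,::-1]); np.save(f"pics/{c}0.npy",d)
    i=viewer.camera_info(c); print(c,np.round(i["intrinsics"],1).tolist(),np.round(i["eye"],3),np.round(i["rotation"],3).tolist(),[k for k in i])
    for n in("carrier","carrier_eye","stand","hook_bend","hook_tip","platform","key_grip","plunger_top","jar1","big_pot","amber_bottle","beaker","dishes","spatula"):
        print(n,[(np.round(r["at"],3).tolist(),round(r["score"],2)) for r in tip_of(c,n)[:6]])
s=env.sense();print(s["t"],np.round(s["tcp_rot"],2).tolist(),s["ee_pos"],s["gripper_width"])
print(viewer.camera_info("wrist"))
E
```

```text
pics
scene [[417.0, 0.0, 318.6], [0.0, 417.0, 201.1], [0.0, 0.0, 1.0]] [ 1.153 -0.538  1.037] [[0.637, -0.589, 0.498], [0.771, 0.48, -0.419], [0.008, 0.65, 0.76]] ['intrinsics', 'eye', 'rotation']
carrier [([0.458, 0.314, 0.131], 0.58)]
carrier_eye [([0.456, 0.315, 0.179], 0.62)]
stand [([0.448, 0.401, 0.008], 0.76), ([0.459, 0.316, 0.178], 0.34)]
hook_bend [([0.462, 0.293, 0.189], 0.8)]
hook_tip [([0.46, 0.283, 0.22], 0.9), ([0.46, 0.312, 0.133], 0.53)]
platform [([0.559, 0.109, 0.093], 0.78)]
key_grip [([0.577, -0.046, 0.122], 0.64)]
plunger_top [([0.47, -0.027, 0.103], 0.63), ([0.762, -0.227, -0.001], 0.41)]
jar1 [([0.448, -0.362, -0.001], 0.81), ([0.598, -0.257, -0.002], 0.79), ([0.509, -0.176, -0.003], 0.76), ([0.504, -0.266, 0.003], 0.63), ([0.542, -0.358, -0.001], 0.51), ([0.445, 0.399, 0.007], 0.48)]
big_pot [([0.382, -0.5, 0.004], 0.81)]
amber_bottle [([0.714, -0.322, -0.0], 0.69)]
beaker [([0.762, -0.228, -0.001], 0.9)]
dishes [([0.39, -0.196, 0.0], 0.83)]
spatula [([0.639, 0.354, -0.002], 0.47)]
side [[388.7, 0.0, 316.1], [0.0, 388.7, 191.8], [0.0, 0.0, 1.0]] [0.074 0.577 
[... 829 characters left out ...]
], 0.26)]
spatula [([0.632, 0.356, -0.003], 0.62)]
1.5 [[-0.97, -0.0, 0.23], [-0.23, 0.0, -0.97], [0.0, -1.0, -0.0]] [ 0.14929134 -0.63260587  0.21458046] 0.09161508722952914
{'intrinsics': array([[286.91403694,   0.        , 314.84986057],
       [  0.        , 286.91403694, 201.35406291],
       [  0.        ,   0.        ,   1.        ]]), 'T_tool_cam': array([[-6.96795230e-04, -9.56471320e-01, -2.91825509e-01,
        -8.37304575e-02],
       [ 2.13827281e-04,  2.91825431e-01, -9.56471574e-01,
        -1.70827868e-01],
       [ 9.99999734e-01, -7.28865086e-04,  1.17709375e-06,
        -1.16238160e-03],
       [ 0.00000000e+00,  0.00000000e+00,  0.00000000e+00,
         1.00000000e+00]])}
```

```bash
python3 - <<'E'
import cv2,numpy as np
a=cv2.imread("pics/scene0.png");b=cv2.imread("pics/side0.png")
cv2.imwrite("pics/a.png",cv2.resize(a,(800,500)));cv2.imwrite("pics/b.png",cv2.resize(b,(800,500)))
E
```

```text
(no output)
```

View pics/a.png

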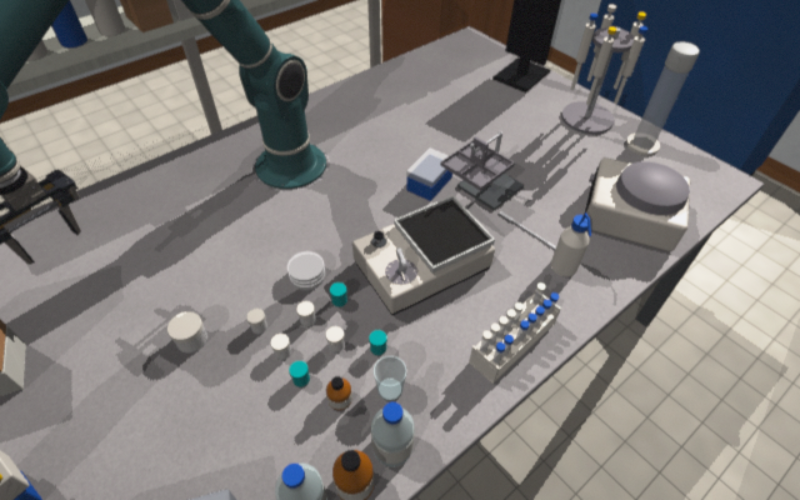

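View pics/b.png

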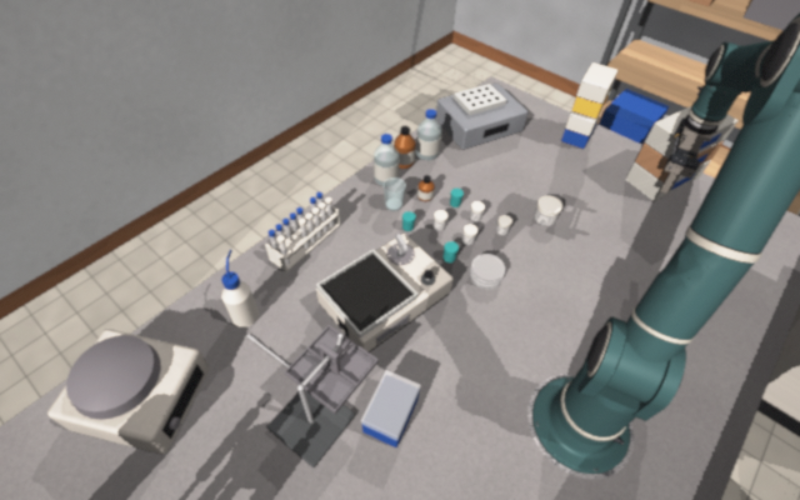

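```bash
cat > h.py <<'E'
from station import *
import numpy as np, cv2
from scipy.spatial.transform import Rotation as R
def cloud(cam,d,pose=None):
    i=viewer.camera_info(cam);K=i["intrinsics"]
    v,u=np.indices(d.shape)
    P=np.stack([(u-K[0,2])/K[0,0]*d,-(v-K[1,2])/K[1,1]*d,-d],-1)
    if cam=="wrist":
        T=i["T_tool_cam"];P=P@T[:3,:3].T+T[:3,3];return P@pose[1].T+pose[0]
    return P@np.array(i["rotation"]).T+i["eye"]
def wrist(name=None):
    s=env.sense();p,d=viewer.read_camera("wrist")
    if name: cv2.imwrite(f"pics/{name}.png",p[:,:,::-1])
    return p,cloud("wrist",d,(np.array(s["ee_pos"]),np.array(s["tcp_rot"])))
def down(yaw):   # jaw axis at yaw, fingers down
    z=np.array([np.cos(yaw),np.sin(yaw),0]);y=np.array([0,0,-1.]);return np.stack([np.cross(y,z),y,z],1)
def say(*a):
    s=env.sense();print(*a,"t%.1f"%s["t"],"p",np.round(s["ee_pos"],3),"F",np.round(s["wrist_force"],1),"M",np.round(s["moment"],2),"w%.3f"%s["gripper_width"]);return s
E
python3 - <<'E'
from h import *
for c in("scene","side"):
    d=np.load(f"pics/{c}0.npy");p=cv2.imread(f"pics/{c}0.png");P=cloud(c,d);x,y,z=P[...,0],P[...,1],P[...,2]
    m=(abs(z-.0955)<.006)&(p.max(2)<70)&(abs(x-.558)<.13)&(abs(y-.108)<.13)
    r=cv2.minAreaRect((P[m][:,:2]*1000).astype(np.float32));print(c,"plat",r,m.sum(),np.median(z[m]))
    m=(z>.196)&(z<.235)&(abs(x-.46)<.05)&(y>.25)&(y<.42)
    q=P[m];print("handle/hook",m.sum());
    for yy in np.arange(.265,.4,.01):
        k=q[abs(q[:,1]-yy)<.005]
        if len(k):print(round(yy,3),len(k),np.round([k[:,0].min(),k[:,0].max(),k[:,2].min(),k[:,2].max()],3))
    m=(abs(z-.125)<.02)&(abs(x-.577)<.04)&(abs(y+.045)<.04)
    r=cv2.minAreaRect((P[m][:,:2]*1000).astype(np.float32));print("key",r)
a=cv2.imread("pics/scene0.png")[215:320,180:340];b=cv2.imread("pics/side0.png")[60:260,200:400]
cv2.imwrite("pics/c.png",np.hstack([cv2.resize(a,(480,315),interpolation=2),cv2.resize(b,(315,315),interpolation=2)]))
E
```

```text
scene plat ((551.270263671875, 113.2291030883789), (162.67491149902344, 164.008544921875), 80.64226531982422) 1964 0.09508574329407227
handle/hook 99
0.275 11 [0.459 0.468 0.21  0.225]
0.285 6 [0.461 0.466 0.197 0.223]
0.295 1 [0.462 0.462 0.197 0.197]
0.305 10 [0.442 0.462 0.196 0.215]
0.315 65 [0.438 0.482 0.196 0.217]
0.325 3 [0.472 0.479 0.2   0.212]
0.395 2 [0.452 0.453 0.196 0.197]
key ((580.099853515625, -47.191627502441406), (10.519888877868652, 53.73933029174805), 65.92228698730469)
side plat ((557.2592163085938, 107.29338836669922), (162.50975036621094, 160.23031616210938), 81.41533660888672) 2158 0.09700485465254294
handle/hook 179
0.275 9 [0.457 0.464 0.219 0.228]
0.285 24 [0.456 0.464 0.197 0.224]
0.295 3 [0.46  0.461 0.196 0.2  ]
0.305 7 [0.437 0.46  0.197 0.214]
0.315 84 [0.436 0.479 0.197 0.217]
0.325 18 [0.453 0.478 0.196 0.217]
0.335 3 [0.453 0.458 0.196 0.197]
0.345 4 [0.454 0.457 0.196 0.197]
0.355 3 [0.452 0.456 0.196 0.197]
0.365 2 [0.452 0.455 0.197 0.198]
0.375 4 [0.449 0.456 0.196 0.197]
0.385 2 [0.448 0.45  0.196 0.197]
0.395 11 [0.444 0.456 0.196 0.199]
key ((576.30126953125, -45.975284576416016), (11.902036666870117, 54.56300735473633), 65.35322570800781)
```

View pics/c.png

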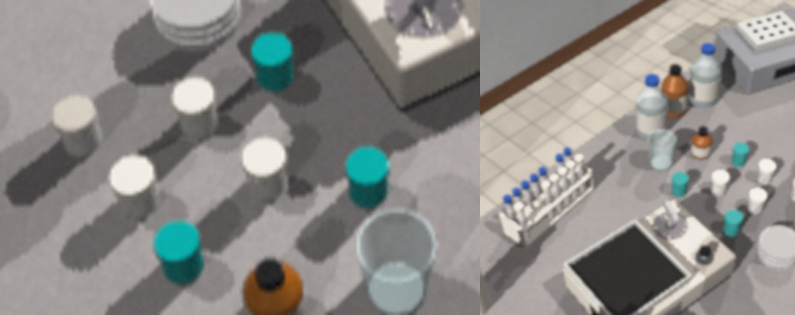

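```bash
cat >> h.py <<'E'
HY=np.arctan2(-.1095,.0115); h=np.array([np.cos(HY),np.sin(HY),0]); Z=np.array([0,0,1.])
BEND=np.array([.4615,.2915,.1905])
def carr(eye,tilt,yaw,flip):
    """TCP pose for carrier held by top bar; yaw = world yaw of the hook-out axis of the carrier"""
    hh=np.array([np.cos(yaw),np.sin(yaw),0]); zc=Z*np.cos(tilt)-hh*np.sin(tilt)
    z=np.cross(Z,hh)*(1 if flip else -1); y=-zc
    return eye+zc*(.025-.019), np.stack([np.cross(y,z),y,z],1)
E
python3 - <<'E'
from h import *
T=np.radians(35);b=np.array([.366*h+.931*Z])[0]
for f in(0,1):
    for e,t in((BEND-.025*h+.15*Z,0),(BEND-.025*h-.011*Z,0),(BEND-.025*h,T),(BEND,T),(BEND+.046*b,T),(BEND+.046*b+.12*h,T),(BEND+.05*Z+.13*h,0)):
        p,r=carr(e,t,HY,f);q=solver.inverse_kinematics(p,r);print(f,None if q is None else np.round(q,2))
    for k in(-90,-9+0,):
        p,r=carr(np.array([.557,.109,.0955+.049]),0,np.radians(-99),f);q=solver.inverse_kinematics(p,r)
    print(f,"plat",None if q is None else np.round(q,2))
E
```

```text
0 [ 0.26  0.52 -1.31  1.61  0.51  1.4   2.15]
0 [ 0.24  0.78 -1.32  1.81  0.81  1.23  1.92]
0 [-0.23  0.9  -1.11  1.56  0.95  1.82  1.74]
0 [-0.19  0.87 -1.11  1.61  0.94  1.8   1.76]
0 [-0.16  0.79 -1.11  1.6   0.9   1.82  1.82]
0 [ 0.17  0.82 -1.32  1.78  1.02  1.84  1.85]
0 [ 0.61  0.51 -1.3   1.87  0.54  1.18  2.37]
0 plat [ 0.63  0.87 -1.33  1.81  0.91  1.23  2.01]
1 [ 0.17  0.41 -1.1   1.62  0.37  1.35 -0.88]
1 [ 0.14  0.62 -1.1   1.81  0.62  1.11 -1.08]
1 [-0.23  0.9  -1.11  1.56  0.95  1.82 -1.4 ]
1 [-0.19  0.87 -1.11  1.61  0.94  1.8  -1.38]
1 [-0.16  0.79 -1.11  1.6   0.9   1.82 -1.32]
1 [-0.17  0.49 -0.7   1.79  0.73  1.51 -1.03]
1 [ 0.52  0.41 -1.13  1.87  0.41  1.12 -0.66]
1 plat [ 0.48  0.64 -1.    1.82  0.62  1.03 -0.92]
```

```bash
python3 - <<'E'
from h import *
s=env.sense();p=np.array(s["ee_pos"]);env.movel(p+[0,0,.2],rate=.3)
q=np.array(env.sense()["joint_positions"]);q[0]=-.6;q[2]=0;env.goto_joints(q);say()
T=np.radians(35);b=.366*h+.931*Z
for f in(0,1):
    for e,t in((BEND-.025*h+.15*Z,0),(BEND-.025*h-.011*Z,0),(BEND-.025*h,T),(BEND,T),(BEND+.046*b,T),(BEND+.046*b+.12*h,T),(BEND+.05*Z+.13*h,0)):
        p,r=carr(e,t,HY,f);q=solver.inverse_kinematics(p,r);print(f,None if q is None else np.round(q,2))
    p,r=carr(np.array([.557,.109,.0955+.049]),0,np.radians(-99),f);q=solver.inverse_kinematics(p,r)
    print(f,"plat",None if q is None else np.round(q,2))
E
```

```text
t6.0 p [0.555 0.338 0.413] F [-0.1 -0.   0.6] M [-0.04 -0.11 -0.06] w0.092
0 [-0.31  0.24 -0.42  1.64  0.1   1.28  2.49]
0 [-0.31  0.39 -0.44  1.84  0.2   0.96  2.41]
0 [-0.6   0.63 -0.45  1.59  0.61  1.54  2.01]
0 [-0.57  0.61 -0.44  1.63  0.61  1.51  2.03]
0 [-0.54  0.54 -0.45  1.63  0.6   1.56  2.08]
0 [-0.38  0.42 -0.42  1.81  0.63  1.43  2.2 ]
0 [-0.11  0.21 -0.32  1.91  0.08  1.04  2.78]
0 plat [-0.02  0.43 -0.3   1.85  0.16  0.89  2.6 ]
1 [-0.69  0.2   0.03  1.67 -0.01  1.27 -0.55]
1 [-0.69  0.34  0.03  1.86 -0.01  0.93 -0.55]
1 [-0.99  0.58  0.11  1.62  0.36  1.41 -0.92]
1 [-0.97  0.56  0.13  1.66  0.38  1.38 -0.9 ]
1 [-0.96  0.49  0.13  1.66  0.39  1.43 -0.87]
1 [-0.84  0.38  0.16  1.84  0.46  1.32 -0.78]
1 [-0.48  0.18  0.1   1.93 -0.02  1.03 -0.27]
1 plat [-0.39  0.4   0.17  1.87 -0.09  0.87 -0.33]
```

```bash
python3 - <<'E'
from h import *
p,r=carr(BEND-.025*h+.10*Z,0,HY,1);env.reach(p,r);say()
im,P=wrist("w1")
for n in("carrier_eye","hook_bend","hook_tip"):print(n,[(np.round(a["at"],3),round(a["score"],2)) for a in tip_of("wrist",n)[:2]])
x,y,z=P[...,0],P[...,1],P[...,2]
m=(abs(z-.2145)<.005)&(abs(x-.459)<.04)&(abs(y-.316)<.03)
print(m.sum(),cv2.minAreaRect((P[m][:,:2]*1000).astype(np.float32)),np.median(z[m]))
E
```

```text
t6.6 p [0.46  0.317 0.298] F [0.3 0.3 0.8] M [ 0.03 -0.08  0.01] w0.092
carrier_eye [(array([0.459, 0.322, 0.174]), 0.83), (array([0.462, 0.291, 0.194]), 0.72)]
hook_bend [(array([0.46 , 0.29 , 0.192]), 0.98), (array([0.459, 0.319, 0.175]), 0.2)]
hook_tip [(array([0.464, 0.277, 0.214]), 0.7)]
535 ((459.7093811035156, 304.294677734375), (43.26483154296875, 37.1404914855957), 5.168916702270508) 0.2142787250046444
```

View pics/w1.png

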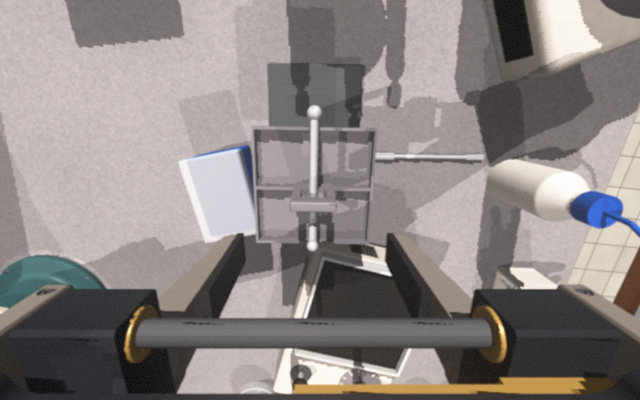

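```bash
python3 - <<'E'
from h import *
E0=BEND-.026*h
def go(e,t,rate=.05):
    p,r=carr(e,np.radians(t),HY,1);env.movel(p,r,rate=rate)
go(E0-.011*Z,0,.1);say("at")
effector.grasp(squeeze=50);env.pause(.2);say("grip")
go(E0,0,.04);say("lift")
for t in(12,24,35):go(E0,t,.02);say("tilt")
im,P=wrist();cv2.imwrite("pics/w2.png",im[:,:,::-1]);s,_=viewer.read_camera("side");cv2.imwrite("pics/s2.png",cv2.resize(s[230:370,190:350,::-1],None,fx=4,fy=4))
E
```

```text
at t8.1 p [0.459 0.318 0.186] F [0.3 0.5 1.2] M [-0.07 -0.08  0.  ] w0.092
grip t9.1 p [0.459 0.317 0.186] F [0.4 0.8 0.5] M [-0.03 -0.12 -0.01] w0.043
lift t9.5 p [0.459 0.317 0.197] F [-0.2  0.2 -2.6] M [-0.08 -0.09  0.07] w0.044
tilt t9.9 p [0.458 0.32  0.195] F [ 0.4 -1.1 -4.2] M [ 0.28 -0.05  0.  ] w0.043
tilt t10.2 p [0.458 0.32  0.195] F [ 0.4 -1.5 -2.6] M [ 0.64 -0.09 -0.02] w0.043
tilt t10.6 p [0.459 0.32  0.195] F [-0.4 -0.5 -2.4] M [ 0.99 -0.03  0.04] w0.044
```

View pics/s2.png

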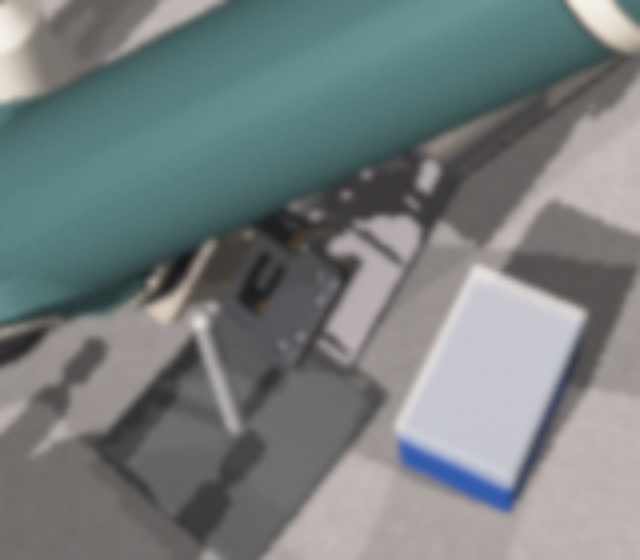

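View pics/w2.png

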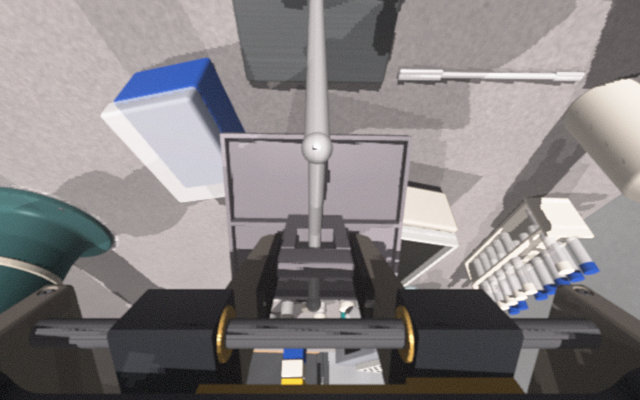

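```bash
python3 - <<'E'
from h import *
import sys
b=.366*h+.931*Z;F0=np.array(env.sense()["wrist_force"])
def go(e,t,rate=.05,chk=True):
    p,r=carr(e,np.radians(t),HY,1);env.movel(p,r,rate=rate);s=say()
    if chk and np.linalg.norm(np.array(s["wrist_force"])-F0)>7:print("FORCE");sys.exit()
for d in(.014,0):go(BEND-d*h,35)
for d in(.012,.024,.036,.046):go(BEND+d*b,35,.04)
for d in(.02,.05,.09,.13):go(BEND+.046*b+d*h,35,.08)
go(BEND+.08*Z+.14*h,0,.08,False)
e=np.array([.557,.109,.0955+.049+.06])
p,r=carr(e,0,np.radians(-99),1);env.movel(p,r,rate=.1);say("over")
im,P=wrist("w3")
x,y,z=P[...,0],P[...,1],P[...,2]
print([(np.round(a["at"],3),round(a["score"],2)) for a in tip_of("wrist","platform")[:2]+tip_of("wrist","carrier")[:2]])
E
```

```text
t11.1 p [0.46  0.308 0.196] F [-0.3  0.5 -3. ] M [ 1.04 -0.02 -0.01] w0.043
t11.5 p [0.461 0.295 0.195] F [ 0.   0.2 -3.8] M [ 1.02  0.04 -0.01] w0.043
t11.9 p [0.462 0.291 0.207] F [ 0.6  0.1 -3.3] M [ 1.03  0.01 -0.04] w0.043
t12.4 p [0.462 0.286 0.218] F [ 0.4  0.8 -3.3] M [ 1.08 -0.04  0.02] w0.043
t12.8 p [0.463 0.282 0.229] F [-0.3  0.6 -2.9] M [ 1.05  0.02 -0.01] w0.043
t13.2 p [0.463 0.278 0.239] F [ 0.6  0.6 -3. ] M [ 1.03  0.02 -0.  ] w0.043
t13.6 p [0.465 0.257 0.238] F [ 0.6 -0.3 -2.3] M [ 1.01  0.02 -0.04] w0.043
t14.2 p [0.468 0.228 0.238] F [-0.1  0.8 -3.4] M [ 1.    0.01 -0.01] w0.043
t14.8 p [0.472 0.189 0.238] F [ 0.8  0.3 -3.3] M [ 1.03  0.02 -0.01] w0.043
t15.5 p [0.477 0.149 0.238] F [-0.1 -0.  -3.7] M [1.02 0.04 0.02] w0.044
t16.2 p [0.476 0.153 0.276] F [-0.5  0.7 -3.8] M [-0.01 -0.05  0.02] w0.043
over t17.5 p [0.557 0.109 0.211] F [-0.4  0.4 -2.9] M [ 0.03 -0.05 -0.04] w0.043
[]
```

View pics/w3.png

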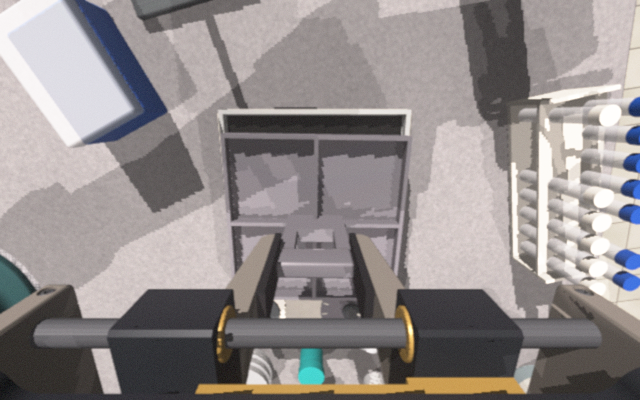

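```bash
python3 - <<'E'
from h import *
p,r=carr(np.array([.557,.109,.0955+.049]),0,np.radians(-99),1)
env.movel(p+[0,0,.006],r,rate=.06);F0=np.mean([env.sense()["wrist_force"][2] for _ in range(3)])
for k in range(14):
    env.movel(p+[0,0,.005-.001*k],r,rate=.02);f=env.sense()["wrist_force"][2]
    if f-F0>2.0:break
say(k);effector.release();env.pause(.2);say("rel")
p=np.array(env.sense()["ee_pos"]);env.movel(p+[0,0,.16],rate=.2)
im,P=wrist("w4");x,y,z=P[...,0],P[...,1],P[...,2]
m=(abs(z-.1095)<.0045)&(abs(x-.557)<.1)&(abs(y-.109)<.1)&(im.max(2)<175)
print(m.sum(),cv2.minAreaRect((P[m][:,:2]*1000).astype(np.float32)))
m=(abs(z-.1795)<.006)&(abs(x-.557)<.05)&(abs(y-.109)<.05)
print("top",m.sum(),cv2.minAreaRect((P[m][:,:2]*1000).astype(np.float32)),np.median(z[m]))
for n in("carrier","platform"):
  print([(np.round(a["at"],3),round(a["score"],2)) for a in tip_of("wrist",n)[:2]])
E
```

```text
6 t20.4 p [0.557 0.109 0.151] F [-3.8  0.6  5.9] M [-0.23  0.55 -0.05] w0.043
rel t21.5 p [0.557 0.109 0.149] F [ 0.3 -0.3  0.6] M [-0.02 -0.06 -0.06] w0.092
1685 ((552.3800659179688, 108.12710571289062), (171.7252197265625, 173.49118041992188), 79.83831024169922)
top 394 ((557.3247680664062, 109.7720947265625), (9.790847778320312, 42.46364212036133), 80.734130859375) 0.1794145529248249
[(array([0.555, 0.104, 0.099]), 0.89)]
[]
```

View pics/w4.png

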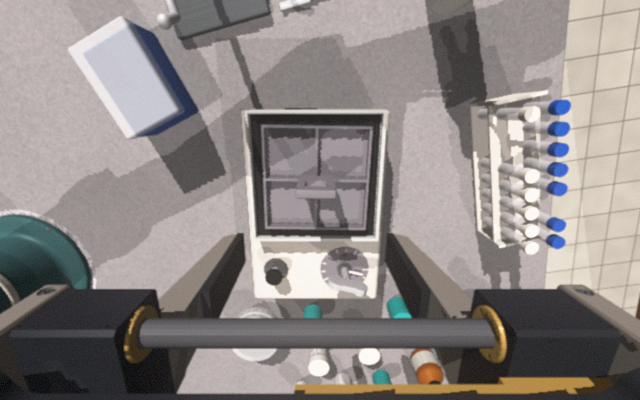

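```bash
cat >> h.py <<'E'
def jars(name=None):
    im,P=wrist(name);z=P[...,2]
    m=((abs(z-.05)<.006)&(P[...,0]>.38)&(P[...,0]<.8)&(P[...,1]<-.1)&(P[...,1]>-.5)).astype(np.uint8)
    n,L,st,_=cv2.connectedComponentsWithStats(m,connectivity=4);out=[]
    for k in range(1,n):
        if st[k,4]<40:continue
        (cx,cy),r=cv2.minEnclosingCircle((P[L==k][:,:2]*1000).astype(np.float32));c=im[L==k].mean(0)
        out.append((round(cx/1000,3),round(cy/1000,3),round(r),st[k,4],c.round().astype(int).tolist(),c.min()/c.max()>.75))
    return out
E
python3 - <<'E'
from h import *
env.reach([.53,-.33,.40],down(np.radians(-9)));say()
for j in jars("w5"):print(j)
print([(np.round(a["at"],3),round(a["score"],2)) for a in tip_of("wrist","jar1")])
E
```

```text
t24.2 p [ 0.531 -0.328  0.4  ] F [-0.1 -0.1  0.6] M [-0.   -0.11  0.01] w0.092
(0.594, -0.104, 27, np.int32(85), [103, 96, 91], np.True_)
(0.668, -0.185, 20, np.int32(509), [62, 173, 169], np.False_)
(0.763, -0.225, 28, np.int32(169), [126, 129, 129], np.True_)
(0.506, -0.177, 20, np.int32(477), [64, 177, 173], np.False_)
(0.738, -0.233, 17, np.int32(43), [155, 165, 166], np.True_)
(0.601, -0.253, 20, np.int32(424), [244, 239, 232], np.True_)
(0.504, -0.265, 20, np.int32(408), [245, 240, 233], np.True_)
(0.712, -0.321, 26, np.int32(194), [135, 87, 55], np.False_)
(0.623, -0.36, 20, np.int32(369), [66, 174, 170], np.False_)
(0.542, -0.355, 20, np.int32(360), [245, 240, 232], np.True_)
(0.449, -0.363, 20, np.int32(356), [244, 238, 231], np.True_)
(0.399, -0.477, 23, np.int32(52), [171, 162, 154], np.True_)
[(array([ 0.627, -0.363,  0.001]), 0.93), (array([ 0.51 , -0.179,  0.   ]), 0.74), (array([ 0.456, -0.366, -0.   ]), 0.68), (array([ 0.546, -0.354, -0.001]), 0.65), (array([ 0.595, -0.257, -0.001]), 0.63), (array([ 0.504, -0.266,  0.004]), 0.62)]
```

View pics/w5.png

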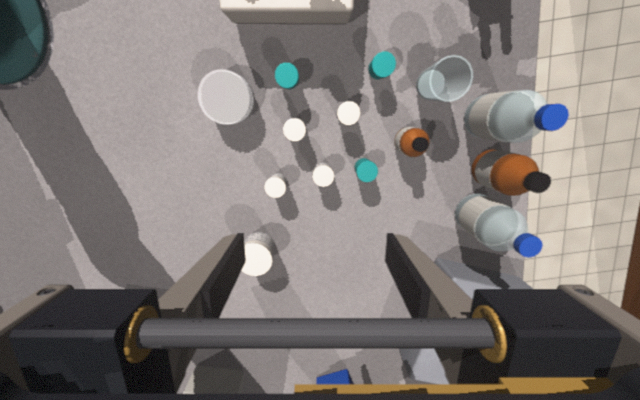

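```bash
cat >> h.py <<'E'
C=np.array([.5573,.1097]);CY=np.radians(-99.2)
OBST=[(.764,-.226,34),(.39,-.196,45),(.382,-.5,36),(.715,-.322,26)]
def best_yaw(j,others):
    best=None
    for a in np.radians(np.arange(-90,90,5)):
        t=np.array([np.cos(a),np.sin(a)]);c=1
        for ox,oy,r in others+OBST:
            v=np.array([ox,oy])-j[:2]
            u,w=abs(v@t),abs(v@[-t[1],t[0]])
            c=min(c,np.hypot(max(u-64,0,),max(w-12,0)) if 0 else np.hypot(max(u-.064,0),max(w-.012,0))-r/1000)
        if best is None or c>best[0]:best=(c,a)
    return best
def reach_any(p,a):
    q0=np.array(env.sense()["joint_positions"]);c=[]
    for k in(0,np.pi):
        q=solver.inverse_kinematics(p,down(a+k))
        if q is not None:c.append((abs(np.array(q)-q0).max(),a+k))
    a=min(c)[1];env.reach(p,down(a));return a
def do_jar(slot):
    env.reach([.53,-.33,.36],down(np.radians(-9)))
    J=jars();w=[j for j in J if j[5] and 17<=j[2]<=22 and j[3]>150 and min(j[4])>180];print("white",[j[:3] for j in w])
    al=[(j[0],j[1],20) for j in J if j[3]>150 and 17<=j[2]<=22]
    cand=max(((best_yaw(np.array(j[:2]),[o for o in al if o[:2]!=j[:2]]),j) for j in w),key=lambda c:c[0][0])
    (cl,a),j=cand;print("take",j[:2],"clear %.3f yaw %.0f"%(cl,np.degrees(a)))
    p=np.array([j[0],j[1],.021]);reach_any(p+[0,0,.12],a);env.movel(p,rate=.15)
    effector.grasp(squeeze=15);s=say("gr")
    if not .036<s["gripper_width"]<.044:raise SystemExit("bad grip")
    env.movel(p+[0,0,.24],rate=.25)
    e1=np.array([np.cos(CY),np.sin(CY)]);e2=np.array([-e1[1],e1[0]])
    g=C+.036*(slot[0]*e1+slot[1]*e2);a=CY+np.arctan2(slot[1],slot[0])+np.pi/2
    p=np.array([*g,.0955+.004+.021]);reach_any(p+[0,0,.13],(a+np.pi/2)%np.pi-np.pi/2);env.movel(p+[0,0,.012],rate=.15)
    env.movel(p+[0,0,.0015],rate=.04);say("pl");effector.release();env.movel(p+[0,0,.15],rate=.2);say("up")
E
python3 - <<'E'
from h import *
do_jar((1,1))
im,P=wrist("w6")
print([(np.round(a["at"],3),round(a["score"],2)) for a in tip_of("wrist","jar1")[:2]])
E
```

```text
white [(0.601, -0.253, 20), (0.503, -0.265, 20), (0.542, -0.355, 20), (0.449, -0.363, 20)]
take (0.449, -0.363) clear 0.056 yaw -65
gr t27.4 p [ 0.449 -0.363  0.021] F [0.2 0.1 0. ] M [-0.1  -0.01 -0.01] w0.040
pl t31.5 p [0.587 0.068 0.122] F [ 0.1 -0.3 -0.5] M [-0.05 -0.1   0.02] w0.040
up t33.3 p [0.586 0.068 0.269] F [ 0.6 -0.6 -0. ] M [-0.02 -0.12  0.06] w0.092
[(array([ 0.507, -0.179, -0.   ]), 0.94), (array([ 0.666, -0.184,  0.001]), 0.85)]
```

View pics/w6.png

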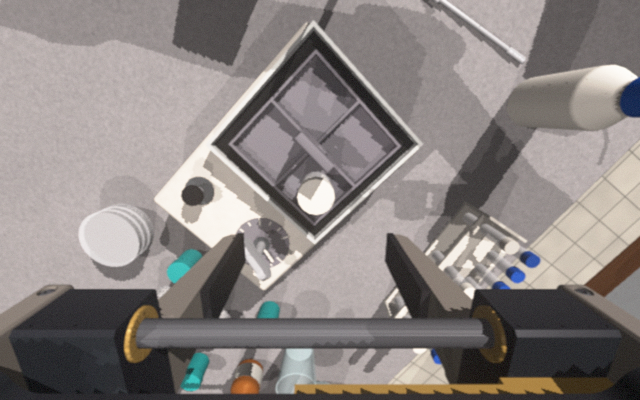

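```bash
python3 - <<'E'
from h import *
for s in((1,-1),(-1,1),(-1,-1)):do_jar(s)
env.reach([C[0],C[1],.36],down(np.radians(-9)));env.pause(.2)
im,P=wrist("w7");z=P[...,2]
m=(abs(z-.1495)<.008)&(np.hypot(P[...,0]-C[0],P[...,1]-C[1])<.1)&(im.min(2)>150)
n,L,st,_=cv2.connectedComponentsWithStats(m.astype(np.uint8))
e=np.array([[np.cos(CY),np.sin(CY)],[-np.sin(CY),np.cos(CY)]])
for k in range(1,n):
    if st[k,4]>40:
        c,r=cv2.minEnclosingCircle((P[L==k][:,:2]*1000).astype(np.float32));print(np.round(e@(np.array(c)/1000-C),3),round(r,1),np.round(np.percentile(z[L==k],[5,50,95]),4))
say();print([j[:5] for j in jars()])
E
```

```text
white [(0.601, -0.253, 20), (0.503, -0.265, 20), (0.542, -0.356, 20)]
take (0.601, -0.253) clear 0.038 yaw -40
gr t37.7 p [ 0.601 -0.253  0.021] F [ 0.2 -0.8  0.1] M [-0.08 -0.08 -0.03] w0.040
pl t41.4 p [0.516 0.08  0.122] F [-0.1  0.4 -1. ] M [-0.06 -0.02  0.01] w0.040
up t43.2 p [0.515 0.08  0.27 ] F [ 0.5 -0.1  0.2] M [ 0.03 -0.05  0.04] w0.092
white [(0.503, -0.265, 20), (0.542, -0.356, 20)]
take (0.503, -0.265) clear 0.048 yaw 20
gr t47.5 p [ 0.503 -0.265  0.021] F [ 0.1 -0.1 -0.2] M [ 0.01 -0.1   0.02] w0.039
pl t51.5 p [0.598 0.14  0.122] F [-0.4 -0.1 -0.5] M [ 0.09 -0.15  0.05] w0.039
up t53.3 p [0.598 0.14  0.269] F [-0.1  0.2  0.1] M [ 0.12 -0.08 -0.01] w0.092
white [(0.542, -0.355, 20)]
take (0.542, -0.355) clear 0.049 yaw 85
gr t58.0 p [ 0.542 -0.355  0.021] F [ 0.6 -0.2 -0.1] M [-0.04 -0.04 -0.05] w0.040
pl t62.2 p [0.527 0.151 0.122] F [-0.1 -0.8 -0.2] M [-0.05 -0.14 -0.04] w0.039
up t64.0 p [0.527 0.151 0.27 ] F [-0.   0.4 -0.3] M [ 0.03 -0.08 -0.01] w0.092
[-0.039  0.037] 19.9 [0.1483 0.1497 0.151 ]
[-0.037 -0.036] 19.8 [0.1484 0.1497 0.1509]
[ 0.035 -0.036] 19.8 [0.1475 0.1496 0.1509]
[0.035 0.036] 19.8 [0.1482 0.1496 0.1509]
t65.0 p [0.557 0.11  0.359] F [-0.4 -0.2 -0.9] M [-0.05 -0.02  0.05] w0.092
[(0.668, -0.184, 21, np.int32(298), [64, 181, 177]), (0.506, -0.176, 20, np.int32(276), [68, 178, 173]), (0.712, -0.319, 26, np.int32(122), [150, 91, 50]), (0.623, -0.359, 20, np.int32(246), [65, 177, 172])]
```

View pics/w7.png

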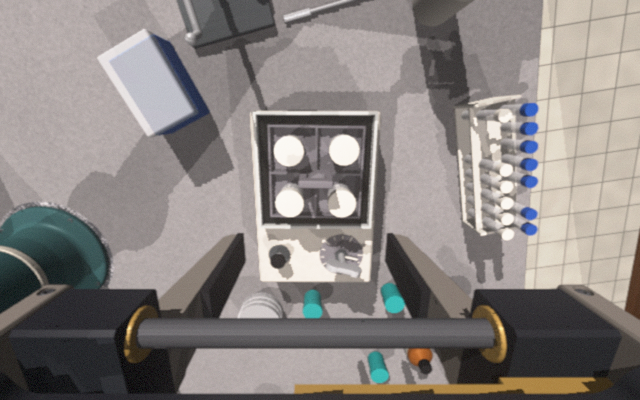

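```bash
python3 - <<'E'
from h import *
env.reach([.577,-.06,.32],down(np.radians(-9)));env.pause(.2)
im,P=wrist("w8");z=P[...,2]
m=(abs(z-.137)<.004)&(np.hypot(P[...,0]-.577,P[...,1]+.045)<.04)
(c,sz,an)=cv2.minAreaRect((P[m][:,:2]*1000).astype(np.float32));print(m.sum(),c,sz,an,np.median(z[m]))
for n in("key_grip","plunger_top"):print(n,[(np.round(a["at"],3),round(a["score"],2)) for a in tip_of("wrist",n)[:2]])
m=(abs(z-.108)<.006)&(np.hypot(P[...,0]-.469,P[...,1]+.027)<.03)
print("pl",m.sum(),cv2.minEnclosingCircle((P[m][:,:2]*1000).astype(np.float32)),np.median(z[m]))
for a in range(-200,200,20):
    q=solver.inverse_kinematics([.577,-.045,.15],down(np.radians(a)))
    if q is not None:print(a,np.round(q,2))
E
```

```text
353 (577.6633911132812, -43.58537292480469) (10.205357551574707, 54.48185729980469) 65.91620635986328 0.137770472080613
key_grip [(array([ 0.576, -0.048,  0.127]), 0.77), (array([0.588, 0.069, 0.096]), 0.5)]
plunger_top [(array([ 0.473, -0.029,  0.11 ]), 0.67), (array([0.587, 0.067, 0.098]), 0.64)]
pl 291 ((472.1553039550781, -27.098556518554688), 12.906365394592285) 0.10856282500918488
-200 [ 0.53  0.53 -0.67  1.8   0.39  0.95  2.48]
-180 [-0.89  1.06  1.54  1.89 -1.09  1.39 -2.19]
-160 [-0.89  1.05  1.53  1.89 -1.08  1.38 -1.85]
-140 [-0.89  1.01  1.5   1.89 -1.05  1.35 -1.52]
-120 [-0.89  0.97  1.47  1.89 -1.02  1.31 -1.19]
-100 [-0.88  0.91  1.41  1.89 -0.96  1.25 -0.89]
-80 [-0.86  0.84  1.34  1.89 -0.9   1.19 -0.59]
-60 [-0.84  0.78  1.27  1.89 -0.83  1.13 -0.29]
-40 [-0.81  0.72  1.2   1.89 -0.77  1.09  0.  ]
-20 [-0.77  0.67  1.12  1.89 -0.7   1.05  0.3 ]
0 [-0.73  0.62  1.04  1.89 -0.64  1.01  0.59]
20 [-0.68  0.58  0.96  1.88 -0.57  0.98  0.88]
40 [-0.63  0.55  0.88  1.88 -0.51  0.96  1.18]
60 [-0.58  0.52  0.8   1.88 -0.46  0.94  1.48]
80 [-0.53  0.5   0.72  1.87 -0.41  0.92  1.78]
100 [-0.48  0.48  0.65  1.87 -0.36  0.91  2.09]
120 [-0.43  0.46  0.58  1.87 -0.32  0.9   2.4 ]
140 [-0.38  0.45  0.51  1.87 -0.28  0.9   2.71]
160 [ 0.53  0.53 -0.67  1.8   0.39  0.95  2.48]
180 [-0.89  1.06  1.54  1.89 -1.09  1.39 -2.19]
```

View pics/w8.png

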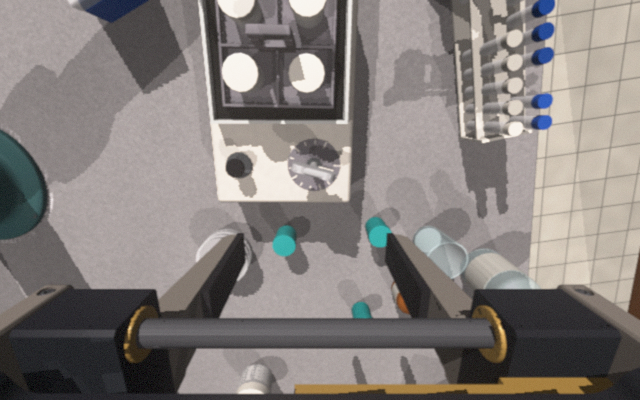

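```bash
cat > key.py <<'E'
from h import *
K=np.array([.5775,-.0445,.111])
def turn(total,step=.2,lim=.45):
    """close on wing, turn clockwise by total (rad) with joint 7"""
    effector.grasp(squeeze=45);env.pause(.1);say("grip");done=0
    while done<total-1e-6:
        q=np.array(env.sense()["joint_positions"]) if done==0 else q
        q=q.copy();d=min(step,total-done);q[6]-=d
        env.goto_joints(q);done+=d;env.pause(.05)
        s=env.sense();mz=s["moment"][2]
        print("%.2f m %.2f F%.1f"%(done,mz,np.linalg.norm(s["wrist_force"])),end="; ")
        if abs(mz)>lim:print("STOP");break
    say("end");return done
E
python3 - <<'E'
from key import *
a=np.radians(65.5)
env.reach(K+[0,0,.08],down(a));env.movel(K,rate=.1);say("at");print(np.round(env.sense()["joint_positions"],2))
turn(2.6)
s=env.sense();z=s["tcp_rot"][:,2];print("jaw yaw",np.degrees(np.arctan2(z[1],z[0])))
E
```

```text
at t68.2 p [ 0.578 -0.045  0.112] F [ 0.5 -0.6 -0.1] M [ 0.05 -0.12  0.01] w0.092
[-0.54  0.57  0.75  1.9  -0.5   0.87  1.6 ]
grip t69.5 p [ 0.577 -0.045  0.111] F [-0.7 -1.7  0.2] M [-0.44 -0.    0.1 ] w0.009
0.20 m -0.09 F0.7; 0.40 m -0.05 F1.3; 0.60 m -0.04 F0.8; 0.80 m 0.01 F2.0; 1.00 m -0.05 F2.4; 1.20 m -0.07 F2.5; 1.40 m -0.01 F4.7; 1.60 m 0.06 F4.8; 1.80 m 0.00 F6.2; 2.00 m -0.10 F6.7; 2.20 m -0.09 F7.1; 2.40 m -0.10 F7.9; 2.60 m -0.08 F7.6; end t74.2 p [ 0.578 -0.045  0.111] F [ 5.7 -0.5 -4.9] M [-0.1  -1.27 -0.08] w0.010
jaw yaw -83.21186274458537
```

```bash
python3 - <<'E'
from key import *
effector.release();p=np.array(env.sense()["ee_pos"]);env.movel(p+[0,0,.05],rate=.1)
q=np.array(env.sense()["joint_positions"]);q[6]+=np.pi;env.goto_joints(q)
env.movel(K,rate=.1);say("at")
turn(2.1,.2);
E
```

```text
at t79.4 p [ 0.578 -0.045  0.111] F [-0.5 -0.4 -0.1] M [ 0.08 -0.09  0.01] w0.092
grip t80.7 p [ 0.578 -0.045  0.111] F [-0.6 -2.8 -0.8] M [-0.46 -0.29  0.21] w0.010
0.20 m -0.05 F1.7; 0.40 m -0.03 F1.2; 0.60 m -0.03 F2.1; 0.80 m -0.00 F1.8; 1.00 m 0.03 F1.6; 1.20 m -0.01 F1.6; 1.40 m 0.06 F2.1; 1.60 m 0.04 F1.8; 1.80 m 0.03 F2.5; 2.00 m -0.05 F1.9; 2.10 m 0.02 F1.8; end t84.6 p [ 0.578 -0.045  0.111] F [ 0.3 -1.8 -0.1] M [-0.46 -0.07  0.02] w0.010
```

```bash
python3 - <<'E'
from key import *
turn(.4,.05,.4)
E
```

```text
grip t84.9 p [ 0.578 -0.045  0.111] F [-0.3 -1.8 -0.9] M [-0.48 -0.02  0.15] w0.010
0.05 m -0.00 F2.1; 0.10 m 0.03 F2.3; 0.15 m -0.02 F2.0; 0.20 m 0.03 F3.1; 0.25 m 0.35 F3.0; 0.30 m 0.69 F2.3; STOP
end t86.7 p [ 0.578 -0.045  0.111] F [-0.4 -2.3  0. ] M [-0.67  0.01  0.69] w0.010
```

```bash
python3 - <<'E'
from key import *
q=np.array(env.sense()["joint_positions"]);q[6]+=.05;env.goto_joints(q);say()
effector.release();p=np.array(env.sense()["ee_pos"]);env.movel(p+[0,0,.06],rate=.1)
env.reach([.577,-.06,.36],down(np.radians(-9)));env.pause(.2)
im,P=wrist("w9");z=P[...,2]
m=(abs(z-.137)<.004)&(np.hypot(P[...,0]-.577,P[...,1]+.045)<.04)
(c,sz,an)=cv2.minAreaRect((P[m][:,:2]*1000).astype(np.float32));print(m.sum(),c,sz,an)
m=(abs(z-.1495)<.008)&(np.hypot(P[...,0]-C[0],P[...,1]-C[1])<.1)&(im.min(2)>150)
n,L,st,_=cv2.connectedComponentsWithStats(m.astype(np.uint8))
for k in range(1,n):
    if st[k,4]>40:print(np.round(P[L==k].mean(0),3))
E
```

```text
t86.9 p [ 0.578 -0.045  0.111] F [-0.5 -2.7 -1.3] M [-0.59 -0.    0.33] w0.010
282 (578.0029296875, -43.41380310058594) (53.736351013183594, 10.012825012207031) 53.438934326171875
[0.528 0.147 0.15 ]
[0.6   0.137 0.15 ]
[0.516 0.081 0.15 ]
[0.588 0.069 0.15 ]
```

View pics/w9.png

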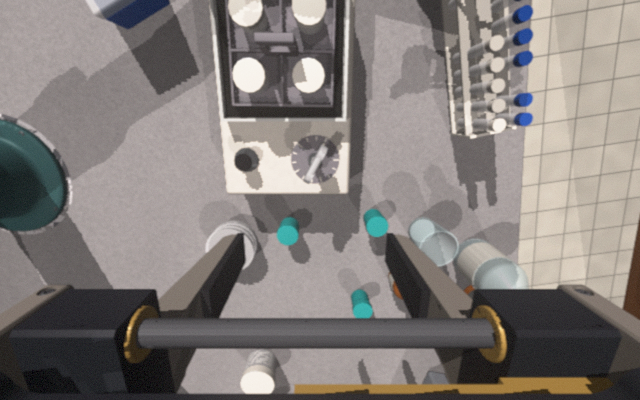

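Wing yaw is 53.4°, against the 53° predicted for 5.2 rad, and all four jars are still in place. Next I press the plunger.

```bash
python3 - <<'E'
from h import *
effector.grasp(squeeze=10)
p=np.array([.4715,-.0275,.0])
env.reach(p+[0,0,.18],down(np.radians(-9)));env.movel(p+[0,0,.112],rate=.12);F0=env.sense()["wrist_force"][2]
for zz in np.arange(.108,.092,-.001):
    env.movel(p+[0,0,zz],rate=.02);f=env.sense()["wrist_force"][2]-F0;print("%.3f %.1f"%(env.sense()["ee_pos"][2],f),end="; ")
    if f>12:break
env.pause(.4);say("press");env.movel(p+[0,0,.2],rate=.1);env.pause(.3)
env.reach([.53,-.1,.36],down(np.radians(-9)));env.pause(.3)
im,P=wrist("w10");z=P[...,2]
m=(abs(z-.105)<.009)&(np.hypot(P[...,0]-.4715,P[...,1]+.0275)<.015)&(im.max(2)<90);print("plunger z",np.median(z[m]),m.sum());say()
print([j[:3] for j in jars()])
E
```

```text
0.108 1.2; 0.107 3.3; 0.106 2.3; 0.105 3.4; 0.104 2.5; 0.103 3.5; 0.102 4.2; 0.101 4.3; 0.100 5.1; 0.099 4.5; 0.098 8.0; 0.098 19.6; press t96.4 p [ 0.472 -0.028  0.098] F [ 0.1  1.3 19.5] M [ 0.27  0.01 -0.03] w0.001
plunger z 0.10864943690282836 251
t99.0 p [ 0.53  -0.1    0.359] F [-0.8  0.  -0.7] M [-0.04 -0.08  0.05] w0.000
[(0.668, -0.184, 20), (0.753, -0.214, 27), (0.506, -0.176, 20), (0.766, -0.23, 28), (0.712, -0.319, 25), (0.623, -0.355, 19)]
```

View pics/w10.png

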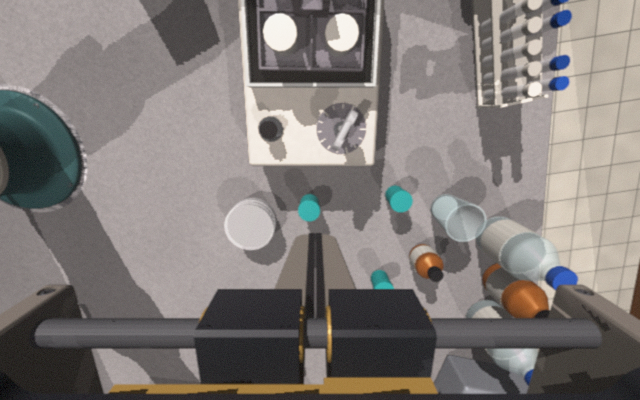

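```bash
python3 -c "
from h import *
workorder.finish_job()"
```

```text
the job is handed in; nothing more can be done
```

The job is done and handed in at about 99 s on the robot's clock. I have no verdict, because the hand-in reports none.

- **Carrier:** I lifted it, tilted it 35° and drew it over the hook tip. Wrist force stayed within about 5 N, of which 3 N is the carrier's weight. It stands on the platform a few millimetres at most from its centre, and the handle top measured 0.1794 m against an expected 0.1795 m.
- **Jars:** Four white jars were present, and each now stands in its own compartment. Cap heights were about 0.1497 m against 0.1495 m expected. They were measured again after winding and had not moved. The turquoise look-alikes were left alone.
- **Timer key:** I wound it clockwise in two grips until the moment rose to 0.69 N m at the stop. The wing then stood at 53.4°, against about 53° expected for 5.2 rad.
- **Plunger:** I pressed it about 10 mm, until the force jumped to 19.6 N at the stop. It is back up at 0.1086 m.

In the last picture the robot touches nothing and the bystanders in view are where they were. The big pot, the spatula and two of the jars are outside that picture. None of the checks failed or disagreed. I didn't measure the bystanders' displacement separately.

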